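# Hold the square in the fence corner of the sample stage

## Robot

A 7-joint arm with a two-finger parallel gripper is mounted at the origin on the work surface; the furniture and walls round the work are solid. World frame = base frame: x ahead of the robot, y to its left, z up, the work surface at z = 0. Lengths are in m, angles in rad, forces in N, time in s.
With the tool pointing down it reaches from about 0.4 to 0.85 m from the base axis. Payload 10.4 kg.
Tool frame: the origin (TCP) lies midway between the tips of the shut fingers; the grasp point (between the pads) lies 19 mm behind it; z points along the fingers, x is the direction in which the jaws open and shut, and the axes are right-handed (so a half turn about z gives the same grasp; the last joint's range is limited). The gripper opens to 85 mm and grips with 20 to 120 N. Pads are 22 mm wide; open, the fingers measure 114 mm over their backs; the gripper's body (76 mm by 85 mm) begins 54 mm behind the grasp point. The pads swing forward as they close: fully open they stand 13 mm farther back than shut.
Start: joints at [-1.171, 0.332, -0.065, 1.46, 0.022, 1.35, -0.088], TCP at [0.256, 0.57, 0.231] pointing down, gripper open.
Joint ranges: [-2.6, 2.6], [-0.5, 2.12], [-1.47, 1.34], [0.16, 2.42], [-1.27, 4.41], [0.06, 2.06], [-2.6, 2.6]. Speed limits (rad/s): [2.22, 2.22, 2.79, 2.79, 3.14, 3.14, 3.14].

## Interface

Orientations are given as a unit quaternion [x, y, z, w].
In Python, from workcell import monitor, eyes, ticket, models gives the robot as it stands.
- The arm moves only by the tool servo_tool, never from a script. Its argument "motion" is a list of rows, each a list of 7 numbers: the opening, from 0 (shut) to 1 (fully open), then the shift along the tool's x, y, z in m, then the turn, a rotation vector about the tool's x, y, z in degrees. In form: [[fingers, tx, ty, tz, rx, ry, rz], ...]. A call has 1 to 20 rows; each row is the pose to reach, as a shift and turn from the pose commanded when the call began, along the tool's axes at that moment; what a row does not reach only later rows make up. A row lasts 1/8 s, in which the tool goes at most 62.5 mm and 10.7 degrees, less where a joint would pass 70% of its speed; a pose out of reach is approached as far as the arm can. A call with a gripper value outside its range is refused whole. The fingers move at their own pace and stop on an object; "grip_force" is the grip in N (left out, the last holds). Time passes only in rows, so rows that repeat a pose let the fingers close. It gives the time, the measured TCP pose, the force and the opening at its end, in the units of the state.
- monitor.get_obs(): the state, without advancing time (a new reading comes with each control period).
- eyes.camera(name): name is "scene" or "top" or "wrist"; returns (picture, depth): 480x640x3 uint8, blue, green, red; 480x640 float32, m along the optical axis (not along the pixel's ray), 0 where there is no reading.
- eyes.camera_info(name): a dict with "intrinsics" (3x3 intrinsics, pixels), "extrinsics" (4x4, takes a point from world to camera coordinates); the wrist camera has in their place "tool_from_camera" (4x4, takes a point from camera to tool coordinates, whose origin is the TCP and whose axes are the tool frame's). Camera axes: x right, y down, z forward; pixel columns grow to the right and rows downward; lengths in m; the calibration is good to about 2 mm. A picture is of the moment at which its call begins: read the wrist's pose just before it. camera_info takes no time and is no camera call.
- ticket.hand_in(): hands the job in, once; it reports no verdict.
Trained networks look in the newest picture that a camera, given by its name, has taken for a name from the list of things; names that differ only in an ending like _2 or _b are one class to them, and where a whole thing is asked for, a point or a joint stands for the part that bears it (a point fixed in the world has none). Each returns a list of dicts, best first, with "confidence" (0 to 1); they miss things now and then, are a little off and sometimes report something else, mostly with a low value. They report only what shows in the picture. A call takes as long as a camera call. They do not tell look-alikes from the thing itself.
- models.boxes_of(camera, thing): "point" ([x, y, z] in m, in the coordinates of the camera as it stood for that picture, good to about 4 mm: the middle of the surface that is visible of it).
The state is a dict: "clock": time; "joint_pos": joint angles; "joint_velocities": joint speeds; "tau": joint torques, N m; "position": TCP position; "ee_rot": TCP orientation; "ft_force": force on the tool from outside, world axes, zero at the start; "torque": the same for the moment, N m; "grip_width": opening from 0.0 (shut) to 1.0 (fully open).
Only numpy, scipy, OpenCV 4.12 (cv2) and the standard library are available. Lean on these libraries where they do the work, as an engineer would, in place of code of your own. Each camera call takes 0.05 s, during which the arm holds its last target. There are 200 camera calls.

## Task

Press the sprung lifter lever at the front of the small alignment stage down until it clicks and stays down by itself. Then pick the steel square up by its upright grip, lay it flat on the stage and push it into the corner of the two fences until both its outer faces lie flush against them. Finish while still gripping the square and pressing it against both fences, so that I can tighten the fence screws, and leave the bottle, slide box and timer where they stand.

Things in the scene. Friction and masses are not known exactly. Their poses are not given: they have to be found in the camera images.
- stage: Fixed aluminium alignment stage, 120 mm (its x) by 130 mm (its y), table face 18 mm above the worktop. Origin: centre of its underside. +x points to its far fence, +y to its open left side; the front (-x) is open too. Its yaw varies. A 26 mm wide slot for the lifter lever runs along x, centred on y = -43 mm.
- far_fence: Fixed dark steel bar on the far edge of the stage, 10 mm wide, standing 12 mm above the table face (screw heads 3 mm more). Its inner face, which looks to the stage's -x, is the plane x = +50 mm of the stage. The square drags on the fences and table with a friction coefficient of about 1. Same origin and axes as the stage.
- side_fence: Fixed dark steel bar on the right edge of the stage, 10 mm wide, standing 12 mm above the table face (screw heads 3 mm more). Its inner face, which looks to the stage's +y, is the plane y = -55 mm of the stage. It meets the far fence. Same origin and axes as the stage.
- corner (a point): The inner corner where the two fences meet, at the height of the table face: (50, -55, 18) mm from the stage's origin. Axes as the stage's. The square is home when its origin lies here with its axes along these.
- lifter (a joint): Sprung lever in the slot beside the side fence, hinged about stage y at (44, -43, 12) mm. 0 = standing up 17 degrees, in the blade's way; grows as its front end is pressed down, which takes about 6 N. Past about 0.22 rad its spring snaps over centre and drives it to the stop at 0.30, level, 1 mm below the table face, where it stays. Lifting it with about 5 N frees it.
- lifter_pad (a point): Middle of the top of the lever's ribbed black press pad (30 mm along x, 26 mm wide, 8 mm thick), in front of the stage, 136 mm from the hinge. About 58 mm above the worktop when up; latched it lies at (-92, -43, 19) mm of the stage, 32 mm in front of the stage's front edge.
- square: Loose steel square, an L lying flat in front of the stage, about 0.25 kg. Origin: outer corner, underside. Stock: x -20 to 0, y 0 to 80, z 0 to 16 mm. Thin blade: x -75 to -20, y 0 to 20, z 4 to 10 mm. Outer faces: x = 0 (the stock's, 80 mm long, for the far fence) and y = 0 (blade edge and stock end, 75 mm long, for the side fence).
- fin (a point): Point to grip in the upright grip fin on the stock: 10 mm below its top, at (-10, 38, 36) mm of the square. The fin is 12 mm thick along the square's x, 36 mm long along its y, and rises from z = 16 to z = 46 mm. Axes as the square's.
- stock_end (a point): Far end of the stock's outer face, at (0, 80, 0) mm of the square.
- blade_end (a point): Far end of the blade's outer edge, at (-75, 0, 4) mm of the square.
- bottle: Bystander: amber glass bottle with a dark cap, 45 mm wide, 92 mm high, standing to the right of the stage. Origin: centre of its foot.
- slides: Bystander: slide box, 36 x 91 x 32 mm, lying beyond the stage. Origin: centre of its underside.
- clock: Bystander: lab timer standing on its foot, 29 x 64 x 60 mm, to the right in front. Origin: centre of its underside.
Things that resemble listed ones, but are neither listed nor needed, are in the scene too. Of the things that look like the square, take the one that is farthest from the robot's base at the start.

How it is judged:
By the outcome, as a careful person would: the job done as asked, in the order asked, and still so for the second after the job is handed in, while the arm keeps its last pose, push and grip.
It also fails if it takes over 69 s, if anything falls off the work surface, if the arm or the gripper's body presses on something with over 40 N, if the wrist force passes 120 N, or if a joint passes its speed limit or range.

## Working session

There is one attempt and no reset: what is moved stays moved. The work goes in short steps, Python scripts to look and compute and a tool call to move; the robot and the scene stay as the last step left them, time stands still between calls to the robot, and variables do not carry over. Pictures are saved under pics/ and viewed, about 8 in all and at most 12, crops included, and the job is handed in when it is done.

Besides the shell and the picture viewer there is one more tool, called after "Call:" as name([rows], argument=value, ...), one row to a line, values as JSON. servo_tool: Moves the arm, as the interface text tells. Its arguments: {"type":"object","properties":{"motion":{"type":"array"},"grip_force":{"type":"number"}},"required":["motion"]}

```bash
ls && mkdir -p pics
cat > h.py <<'E'
import numpy as np, cv2
from scipy.spatial.transform import Rotation as R
from workcell import monitor, eyes, ticket, models
def T_tool():
    o=monitor.get_obs(); T=np.eye(4); T[:3,:3]=R.from_quat(o['ee_rot']).as_matrix(); T[:3,3]=o['position']; return T
def shoot(cam):
    """picture, depth, K, world_from_camera"""
    i=eyes.camera_info(cam); t=T_tool()
    p,d=eyes.camera(cam)
    W=t@np.array(i['tool_from_camera']) if cam=='wrist' else np.linalg.inv(np.array(i['extrinsics']))
    return p,d,np.array(i['intrinsics']),W
def cloud(d,K,W):
    v,u=np.indices(d.shape)
    c=np.stack([(u-K[0,2])/K[0,0]*d,(v-K[1,2])/K[1,1]*d,d],-1)
    w=c@W[:3,:3].T+W[:3,3]; w[d==0]=np.nan; return w
def pix(P,K,W):
    c=np.linalg.inv(W)@np.append(P,1); return (K@c[:3]/c[2])[:2]
E
python3 - <<'E'
from h import *
print(monitor.get_obs())
for cam in ['scene','top']:
    p,d,K,W=shoot(cam); cv2.imwrite(f'pics/{cam}0.png',p); np.savez(f'{cam}0.npz',p=p,d=d,K=K,W=W)
    print(cam, W.round(3).tolist(),K[0,0])
    for n in ['stage','lifter_pad','square','bottle','slides','clock']:
        for r in models.boxes_of(cam,n):
            P=(W@np.append(r['point'],1))[:3]; print(n,round(r['confidence'],2),P.round(3),pix(P,K,W).round())
E
```

```text
pics
{'clock': 0.0, 'joint_pos': array([-1.17059025,  0.33288976, -0.06470745,  1.46095886,  0.02161022,
        1.34988397, -0.08851766]), 'joint_velocities': array([ 2.25873268e-03, -2.72463725e-04, -9.70192686e-04,  1.30496756e-04,
        1.99020948e-03,  9.47626759e-04, -8.40092148e-06]), 'tau': array([ 4.43238232e-04, -6.25424623e+01,  4.99091030e-02, -3.91621900e+01,
        1.62611943e-02,  9.58718068e-03,  1.05053664e-05]), 'position': array([0.25629929, 0.56961599, 0.2304964 ]), 'ee_rot': array([ 8.39734618e-01,  5.42996547e-01, -5.85313297e-04,  4.22691770e-04]), 'ft_force': array([-0.12235683,  0.34650889, -0.89167704]), 'torque': array([ 0.04812106, -0.02541431,  0.02499158]), 'grip_width': 1.0008189743218396}
scene [[-0.532, -0.596, 0.602, -0.013], [-0.847, 0.384, -0.368, -0.057], [-0.012, -0.705, -0.709, 0.647], [0.0, 0.0, 0.0, 1.0]] 447.7316304557251
stage 0.75 [ 0.554 -0.315  0.017] [280. 250.]
lifter_pad 0.97 [ 0.51  -0.344  0.041] [303. 249.]
lifter_pad 0.32 [ 0.434 -0.259  0.016] [284. 303.]
square 0.72 [ 0.434 -0.253  0.016] [281. 305.]
square 0.6 [ 0.233 -0.231  0.016] [334. 404.]
bottle 0.71 [ 0.516 -0.482  0.055] [361. 216.]
slides 0.68 [ 0.702 -0.23   0.027] [209. 220.]
clock 0.88 [ 0.385 -0.498  0.036] [408. 259.]
top [[0.029, -0.995, 0.095, 0.396], [-0.999, -0.032, -0.03, -0.344], [0.033, -0.094, -0.995, 1.127], [0.0, 0.0, 0.0, 1.0]] 508.77785567450815
stage 0.8 [ 0.562 -0.321  0.019] [303. 209.]
lifter_pad 0.58 [ 0.524 -0.357  0.036] [319. 226.]
lifter_pad 0.54 [ 0.719 -0.242  0.029] [270. 137.]
square 0.96 [ 0.433 -0.26   0.013] [273. 268.]
square 0.72 [ 0.251 -0.243  0.014] [262. 352.]
bottle 0.75 [ 0.527 -0.485  0.079] [381. 224.]
slides 0.95 [ 0.717 -0.241  0.029] [269. 138.]
```

```bash
python3 -c "
import cv2,numpy as np
a=cv2.imread('pics/scene0.png');b=cv2.imread('pics/top0.png')
cv2.imwrite('pics/both.png',cv2.resize(np.vstack([a,b]),(0,0),fx=.625,fy=.625))"
```

```text
(no output)
```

View pics/top0.png

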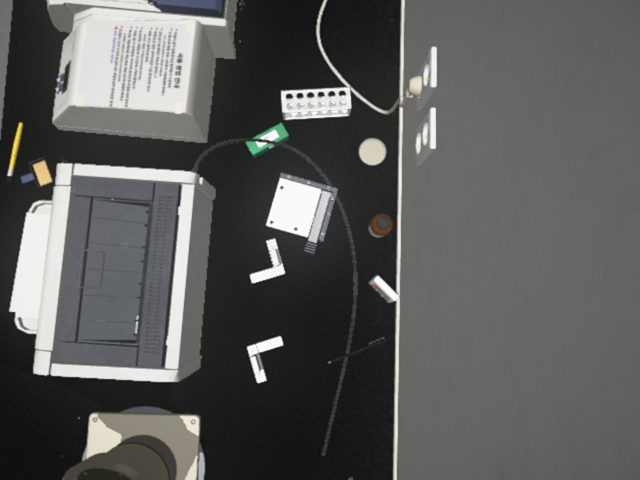

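The top view shows two L squares: far at (268,262) and near at (264,358). The far one is about 0.50 m from the base and the near one about 0.34 m, so the far one is meant. The stage is at (302,208) with its pad at (310,248). I'll confirm this in one enlarged crop.

Run:
```python
from h import *
z=np.load('scene0.npz'); t=np.load('top0.npz')
a=cv2.resize(z['p'][190:430,180:440],(0,0),fx=1.8,fy=1.8,interpolation=2)
b=cv2.resize(t['p'][160:300,235:345],(0,0),fx=3,fy=3,interpolation=2)
H=max(a.shape[0],b.shape[0]); f=lambda m:np.vstack([m,np.zeros((H-m.shape[0],m.shape[1],3),np.uint8)])
cv2.imwrite('pics/crop1.png',np.hstack([f(a),f(b)]))
# heights of tall things
w=cloud(t['d'],t['K'],t['W'])
for (u,v) in [(130,100),(120,270),(180,200),(205,270),(372,152),(315,100),(300,205),(268,262),(264,358),(311,248)]:
    print((u,v),w[v,u].round(3))
```

```text
(130, 100) [0.733 0.007 0.188]
(120, 270) [0.415 0.018 0.152]
(180, 200) [ 0.559 -0.076  0.109]
(205, 270) [ 0.423 -0.118  0.036]
(372, 152) [ 0.698 -0.471  0.012]
(315, 100) [ 0.799 -0.34   0.052]
(300, 205) [ 0.572 -0.314  0.018]
(268, 262) [ 0.445 -0.247  0.001]
(264, 358) [ 0.236 -0.246 -0.005]
(311, 248) [ 0.475 -0.341  0.058]
```

View pics/crop1.png

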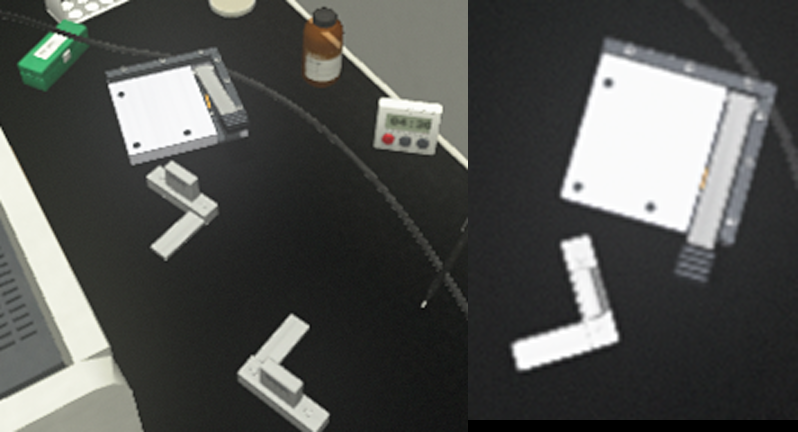

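View pics/scene0.png

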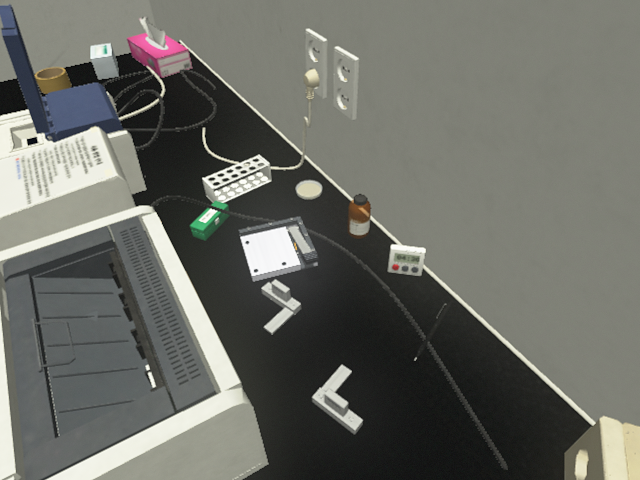

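The crop confirms it. The far square (scene crop (182,208), with its fin upright) lies just in front of the stage. The lever is up with its black ribbed pad at (694,262) in the right crop. Next I'll swing the arm over, keeping it high above the printer.

```bash
python3 -c "
from h import *
i=eyes.camera_info('wrist'); print(np.array(i['tool_from_camera']).round(3).tolist(), np.array(i['intrinsics']).round(1).tolist())"
```

```text
[[1.0, 0.0, -0.0, -0.001], [-0.0, 0.951, 0.308, -0.079], [0.0, -0.308, 0.951, -0.142], [0.0, 0.0, 0.0, 1.0]] [[394.5, 0.0, 326.5], [0.0, 394.5, 238.6], [0.0, 0.0, 1.0]]
```

Call:
servo_tool([
  [0, 0, 0, -0.06, 0, 0, 0],
  [0, -0.02, 0.03, -0.12, 0, 0, 0],
  [0, -0.06, 0.08, -0.15, 0, 0, 0],
  [0, -0.1, 0.13, -0.15, 0, 0, 10],
  [0, -0.14, 0.18, -0.15, 0, 0, 20],
  [0, -0.18, 0.23, -0.15, 0, 0, 30],
  [0, -0.22, 0.28, -0.15, 0, 0, 40],
  [0, -0.255, 0.334, -0.15, 0, 0, 50],
  [0, -0.31, 0.36, -0.15, 0, 0, 60],
  [0, -0.36, 0.385, -0.15, 0, 0, 70],
  [0, -0.41, 0.41, -0.15, 0, 0, 80],
  [0, -0.46, 0.435, -0.15, 0, 0, 90],
  [0, -0.51, 0.46, -0.15, 0, 0, 100],
  [0, -0.56, 0.485, -0.15, 0, 0, 111],
  [0, -0.61, 0.505, -0.15, 0, 0, 111],
  [0, -0.66, 0.53, -0.13, 0, 0, 111],
  [0, -0.69, 0.535, -0.12, 0, 0, 111],
  [0, -0.69, 0.535, -0.12, 0, 0, 111],
  [0, -0.69, 0.535, -0.12, 0, 0, 111],
])

```text
clock: 3.08
position: [0.4616, -0.278, 0.3515]
ee_rot: [0.923, -0.384, 0.0, -0.0]
ft_force: [-0.1, 1.1, -0.4]
grip_width: 0.003
```

Run:
```python
from h import *
p,d,K,W=shoot('wrist'); cv2.imwrite('pics/w1.png',p); np.savez('w1.npz',p=p,d=d,K=K,W=W)
for n in ['stage','lifter_pad','square','fin','corner','stock_end','blade_end','far_fence','side_fence']:
    for r in models.boxes_of('wrist',n):
        P=(W@np.append(r['point'],1))[:3]; print(n,round(r['confidence'],2),P.round(3),pix(P,K,W).round())
```

```text
stage 0.65 [ 0.568 -0.321  0.018] [416. 140.]
stage 0.26 [ 0.404 -0.484  0.045] [408. 327.]
lifter_pad 0.62 [ 0.525 -0.352  0.04 ] [410. 189.]
lifter_pad 0.37 [ 0.714 -0.27   0.018] [488.   6.]
lifter_pad 0.33 [ 0.431 -0.253  0.013] [294. 182.]
lifter_pad 0.15 [ 0.567 -0.32   0.017] [415. 140.]
square 0.86 [ 0.431 -0.255  0.017] [295. 183.]
square 0.84 [ 0.254 -0.238  0.013] [193. 269.]
fin 0.78 [ 0.254 -0.235  0.017] [191. 269.]
fin 0.69 [ 0.43  -0.257  0.016] [296. 185.]
corner 0.83 [ 0.566 -0.319  0.02 ] [415. 141.]
stock_end 0.89 [ 0.431 -0.25   0.015] [292. 180.]
stock_end 0.87 [ 0.253 -0.237  0.013] [192. 269.]
stock_end 0.34 [ 0.715 -0.27   0.017] [489.   5.]
blade_end 0.87 [ 0.257 -0.235  0.02 ] [192. 268.]
blade_end 0.59 [ 0.43  -0.253  0.016] [293. 182.]
far_fence 0.94 [ 0.623 -0.326  0.031] [459. 108.]
side_fence 0.95 [ 0.552 -0.375  0.025] [437. 183.]
side_fence 0.2 [ 0.715 -0.269  0.013] [487.   5.]
```

View pics/w1.png

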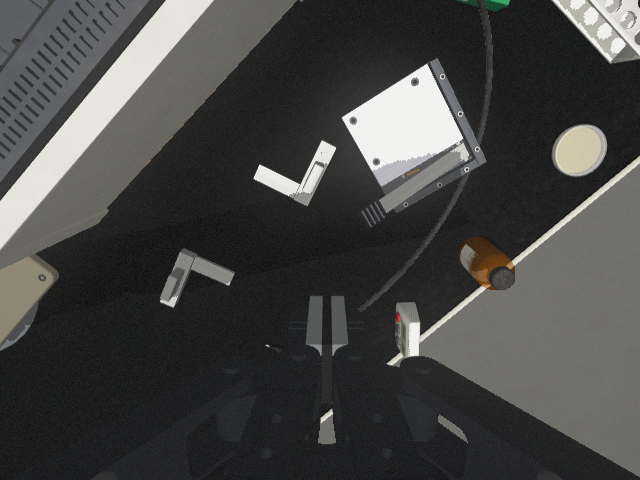

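The wrist view shows the target square with its corner at (305,205) and blade to (258,170), the stage with its corner at (482,160), and the pad at (374,213). I'll fit the poses by matching height models to the depth data.

```bash
cat > fit.py <<'E'
from h import *
from scipy.optimize import minimize
def loc(q,P): c,s=np.cos(q[2]),np.sin(q[2]); dx,dy=P[:,0]-q[0],P[:,1]-q[1]; return c*dx+s*dy,-s*dx+c*dy
def box(x,y,a,b,c,e): return (x>a)&(x<b)&(y>c)&(y<e)
def stage(x,y):
    z=np.where(box(x,y,-.06,.06,-.065,.065),.018,0.); z[box(x,y,.05,.06,-.065,.065)|box(x,y,-.06,.06,-.065,-.055)]=.03
    z[box(x,y,-.12,.05,-.055,-.03)]=np.nan; return z
def square(x,y):
    z=np.zeros_like(x); z[box(x,y,-.075,-.02,0,.02)]=.010; z[box(x,y,-.02,0,0,.08)]=.016; z[box(x,y,-.016,-.004,.02,.056)]=.046; return z
def cost(q,P,m):
    x,y=loc(q,P); r=np.abs(P[:,2]-m(x,y)); r=r[np.isfinite(r)]; return np.minimum(r,.012).mean()*1e3
def fit(P,m,q0,rad,c0,zbias=0):
    P=P.reshape(-1,3); P=P[np.isfinite(P).all(1)]; P=P[np.hypot(P[:,0]-c0[0],P[:,1]-c0[1])<rad]; P=P[P[:,2]<.07]
    P=P-[0,0,zbias]
    best=None
    for dq in [(0,0,0),(.005,0,.05),(-.005,0,-.05),(0,.005,.05),(0,-.005,-.05)]:
        s=minimize(cost,np.array(q0)+dq,(P,m),method='Nelder-Mead',options=dict(initial_simplex=np.array(q0)+dq+np.array([[0,0,0],[.006,0,0],[0,.006,0],[0,0,.06]]),xatol=1e-5,fatol=1e-5))
        if best is None or s.fun<best.fun: best=s
    return best.x,best.fun,len(P)
E
python3 - <<'E'
from fit import *
for c in ['w1','top0','scene0']:
    z=np.load(c+'.npz'); w=cloud(z['d'],z['K'],z['W'])
    f=w.reshape(-1,3); g=f[(np.hypot(f[:,0]-.45,f[:,1]+.4)<.03)]; zb=np.nanmedian(g[:,2])
    q,e,n=fit(w,stage,(.565,-.325,-.28),.12,(.565,-.325),zb)
    cs,sn=np.cos(q[2]),np.sin(q[2]); A=np.array([[cs,-sn],[sn,cs]])
    print(c,'zb',zb.round(4),'stage',q.round(4),e,n,'pad',(q[:2]+A@[-.092+.006,-.043]).round(4),'corner',(q[:2]+A@[.05,-.055]).round(4))
    q,e,n=fit(w,square,(.415,-.285,-1.3),.075,(.435,-.258),zb)
    cs,sn=np.cos(q[2]),np.sin(q[2]); A=np.array([[cs,-sn],[sn,cs]])
    print('   square',q.round(4),e,n,'fin',(q[:2]+A@[-.01,.038]).round(4))
    f=w.reshape(-1,3); g=f[np.hypot(f[:,0]-.475,f[:,1]+.341)<.03]; g=g[g[:,2]>.05]; print('   padtop',np.nanmean(g,0).round(4),len(g))
E
```

```text
w1 zb -0.0009 stage [ 0.5667 -0.3171 -0.2441] 1.2491004076164034 31307 pad [ 0.4728 -0.338 ] corner [ 0.6019 -0.3825]
   square [ 0.4203 -0.285  -1.2549] 0.8490785276601611 11162 fin [ 0.4534 -0.2637]
   padtop [ 0.476  -0.3377  0.0576] 662
top0 zb -0.0007 stage [ 0.5673 -0.3185 -0.2435] 2.1629387826734514 8945 pad [ 0.4735 -0.3395] corner [ 0.6026 -0.3839]
   square [ 0.4213 -0.2866 -1.2492] 1.7839248787464956 3624 fin [ 0.4542 -0.2651]
   padtop [ 0.4768 -0.3403  0.0576] 201
scene0 zb -0.0012 stage [ 0.5658 -0.317  -0.2442] 1.9891133528832 7736 pad [ 0.472  -0.3379] corner [ 0.601  -0.3825]
   square [ 0.4195 -0.2848 -1.2372] 1.7563274361458747 4463 fin [ 0.4521 -0.2629]
   padtop [ 0.4701 -0.3362  0.058 ] 171
```

All three cameras agree within about 2 mm: stage at (0.567,-0.317) with yaw -14.0°, square origin at (0.420,-0.285) with yaw -71.8°. The pad height of 0.058 matches the description. Next I press the lever.

Call:
servo_tool([
  [0, 0.02, 0.015, 0.06, 0, 0, 0],
  [0, 0.05, 0.034, 0.12, 0, 0, 0],
  [0, 0.05, 0.034, 0.18, 0, 0, 0],
  [0, 0.05, 0.034, 0.24, 0, 0, 0],
  [0, 0.05, 0.034, 0.28, 0, 0, 0],
  [0, 0.05, 0.034, 0.29, 0, 0, 0],
  [0, 0.05, 0.034, 0.3, 0, 0, 0],
  [0, 0.05, 0.034, 0.308, 0, 0, 0],
  [0, 0.05, 0.034, 0.315, 0, 0, 0],
  [0, 0.05, 0.034, 0.321, 0, 0, 0],
  [0, 0.05, 0.034, 0.327, 0, 0, 0],
  [0, 0.05, 0.034, 0.331, 0, 0, 0],
  [0, 0.05, 0.034, 0.331, 0, 0, 0],
])

```text
clock: 5.2
position: [0.4722, -0.3381, 0.0199]
ee_rot: [0.923, -0.384, -0.0, -0.0]
ft_force: [-0.6, -0.1, 0.2]
grip_width: -0.005
```

Call:
servo_tool([
  [0, 0, 0, -0.03, 0, 0, 0],
  [0, 0, 0, -0.09, 0, 0, 0],
  [1, -0.03, -0.02, -0.14, 0, 0, 9],
  [1, -0.065, -0.039, -0.18, 0, 0, 18],
  [1, -0.065, -0.039, -0.18, 0, 0, 26.6],
  [1, -0.065, -0.039, -0.18, 0, 0, 26.6],
  [1, -0.065, -0.039, -0.18, 0, 0, 26.6],
])

```text
clock: 6.08
position: [0.4539, -0.2649, 0.1999]
ee_rot: [0.811, -0.585, -0.0, 0.0]
ft_force: [-0.6, 0.7, -0.9]
grip_width: 1.0
```

Run:
```python
from fit import *
p,d,K,W=shoot('wrist'); cv2.imwrite('pics/w2.png',p); np.savez('w2.npz',p=p,d=d,K=K,W=W)
w=cloud(d,K,W); f=w.reshape(-1,3); g=f[(np.hypot(f[:,0]-.40,f[:,1]+.21)<.015)]; zb=np.nanmedian(g[:,2])
q,e,n=fit(w,square,(.42,-.285,-1.25),.075,(.435,-.258),zb)
cs,sn=np.cos(q[2]),np.sin(q[2]); A=np.array([[cs,-sn],[sn,cs]])
print(zb,q.round(4),np.degrees(q[2]),e,n,'fin',(q[:2]+A@[-.01,.038]).round(4))
g=f[np.hypot(f[:,0]-.467,f[:,1]+.337)<.012]; print('pad',np.nanmedian(g,0),len(g))
print(T_tool().round(4), monitor.get_obs()['joint_pos'].round(2))
```

```text
-0.00029520386641462837 [ 0.4202 -0.2852 -1.2557] -71.94720753457005 0.9295225189781393 21191 fin [ 0.4532 -0.2639]
pad [ 0.46974111 -0.32981924  0.26654395] 1355
[[ 3.137e-01 -9.495e-01 -1.100e-03  4.538e-01]
 [-9.495e-01 -3.137e-01 -2.000e-04 -2.651e-01]
 [-1.000e-04  1.100e-03 -1.000e+00  1.998e-01]
 [ 0.000e+00  0.000e+00  0.000e+00  1.000e+00]] [-0.38  0.17  0.92  1.8  -0.14  1.24 -0.67]
```

View pics/w2.png

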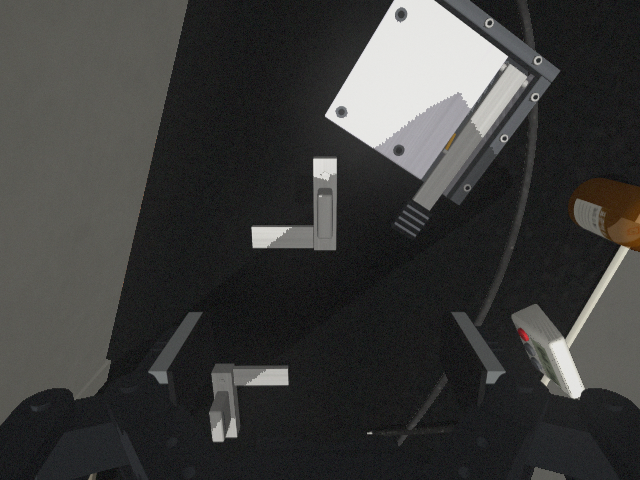

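The view shows the lever lying level in its slot with its pad at (412,220). The square sits undisturbed with its fin at (325,215). I'll check the pad height, then descend half open because the pad is close to one finger.

Run:
```python
from fit import *
z=np.load('w2.npz'); w=cloud(z['d'],z['K'],z['W'])
for u,v in [(412,220),(405,228),(430,190),(470,140),(510,80)]: print((u,v),np.nanmedian(w[v-2:v+3,u-2:u+3].reshape(-1,3),0).round(4))
```

```text
(412, 220) [ 0.4674 -0.3372  0.0188]
(405, 228) [ 0.4589 -0.3342  0.0184]
(430, 190) [ 0.4959 -0.3425  0.0163]
(470, 140) [ 0.5433 -0.357   0.0161]
(510, 80) [ 0.5939 -0.3672  0.0161]
```

Call:
servo_tool([
  [0.5, -0.001, 0, 0.06, 0, 0, 0],
  [0.5, -0.001, 0, 0.11, 0, 0, 0],
  [0.5, -0.001, 0, 0.14, 0, 0, 0],
  [0.5, -0.001, 0, 0.16, 0, 0, 0],
  [0.5, -0.001, 0, 0.175, 0, 0, 0],
  [0.5, -0.001, 0, 0.181, 0, 0, 0],
  [0.5, -0.001, 0, 0.181, 0, 0, 0],
])

```text
clock: 7.0
position: [0.4541, -0.2638, 0.0196]
ee_rot: [0.81, -0.586, 0.0, -0.0]
ft_force: [-0.2, 0.2, 0.7]
grip_width: 0.501
```

Call:
servo_tool([
  [0, 0, 0, 0, 0, 0, 0],
  [0, 0, 0, 0, 0, 0, 0],
  [0, 0, 0, 0, 0, 0, 0],
  [0, 0, 0, 0, 0, 0, 0],
  [0, 0, 0, 0, 0, 0, 0],
], grip_force=60)

```text
clock: 7.62
position: [0.4544, -0.2637, 0.02]
ee_rot: [0.81, -0.586, 0.0, -0.0]
ft_force: [-1.5, 0.7, 7.2]
grip_width: 0.13
```

The lever is latched: the pad is at z 18.8 mm, matching the given latched position. The grip reads 11 mm, which fits the fin. Now I lift, turn the square to the stage yaw and move above a point about 12 mm short of both fences.

Call:
servo_tool([
  [0, 0, 0, -0.01, 0, 0, 0],
  [0, 0, 0, -0.03, 0, 0, 0],
  [0, 0, 0, -0.06, 0, 0, 0],
  [0, 0, 0, -0.08, 0, 0, -9],
  [0, 0.02, -0.02, -0.09, 0, 0, -18],
  [0, 0.04, -0.045, -0.09, 0, 0, -27],
  [0, 0.06, -0.07, -0.09, 0, 0, -36],
  [0, 0.08, -0.09, -0.09, 0, 0, -45],
  [0, 0.104, -0.112, -0.09, 0, 0, -54],
  [0, 0.104, -0.112, -0.08, 0, 0, -57.8],
  [0, 0.104, -0.112, -0.08, 0, 0, -57.8],
  [0, 0.104, -0.112, -0.08, 0, 0, -57.8],
], grip_force=80)

```text
clock: 9.12
position: [0.5927, -0.3275, 0.1003]
ee_rot: [0.992, -0.123, 0.0, 0.0]
ft_force: [-0.2, -0.5, -1.7]
grip_width: 0.128
```

```bash
cat > s.py <<'E'
from h import *
o=monitor.get_obs(); T=T_tool(); q=np.array([.5667,-.3172,-.2440]); c,s=np.cos(q[2]),np.sin(q[2])
v=T[:2,3]-q[:2]; S=lambda a:np.array([c*a[0]+s*a[1],-s*a[0]+c*a[1]])
print('t',round(o['clock'],2),'TCP stage mm',(S(v)*1e3).round(2),'z',(T[2,3]*1e3).round(2),'yaw',np.degrees(np.arctan2(T[1,0],T[0,0])).round(2),'tiltz',T[:2,2].round(4),'F stage',S(o['ft_force'][:2]).round(1),o['ft_force'][2].round(1),'M',S(o['torque'][:2]).round(2),o['torque'][2].round(2),'w',round(o['grip_width'],3))
E
python3 s.py
python3 - <<'E'
from fit import *
p,d,K,W=shoot('wrist'); cv2.imwrite('pics/w3.png',p); np.savez('w3.npz',p=p,d=d,K=K,W=W)
E
```

```text
t 9.12 TCP stage mm [27.71 -3.73] z 100.32 yaw -14.12 tiltz [ 0.0005 -0.0004] F stage [-0.  -0.5] -1.7 M [-0.    0.02] -0.01 w 0.128
```

View pics/w3.png

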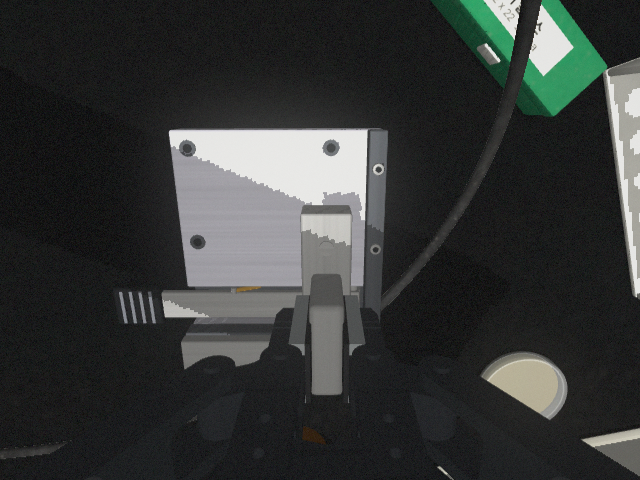

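The square is held level with its stock parallel to the far fence. The stock edge is at column 350 and the fence face at about 367. Tool x is stage +x and tool y points toward the side fence. Next I lower it to just above the table.

Call:
servo_tool([
  [0, 0, 0, 0.03, 0, 0, 0],
  [0, 0, 0, 0.05, 0, 0, 0],
  [0, 0, 0, 0.058, 0, 0, 0],
  [0, 0, 0, 0.061, 0, 0, 0],
  [0, 0, 0, 0.062, 0, 0, 0],
  [0, 0, 0, 0.062, 0, 0, 0],
  [0, 0, 0, 0.062, 0, 0, 0],
])

```text
clock: 10.05
position: [0.5931, -0.3278, 0.0382]
ee_rot: [0.993, -0.122, 0.001, 0.0]
ft_force: [-2.7, 1.5, 5.1]
grip_width: 0.122
```

```bash
python3 s.py
```

```text
t 10.05 TCP stage mm [28.14 -3.94] z 38.15 yaw -14.03 tiltz [ 0.001  -0.0003] F stage [-3.   0.8] 5.1 M [0.09 0.51] 0.01 w 0.122
```

It's in light contact with the table. I'll ease off slightly and slide toward the side fence, with the far fence still clear.

Call:
servo_tool([
  [0, 0, 0, -0.0005, 0, 0, 0],
  [0, 0, 0.004, -0.0005, 0, 0, 0],
  [0, 0, 0.008, -0.0005, 0, 0, 0],
  [0, 0, 0.01, -0.0005, 0, 0, 0],
  [0, 0, 0.011, -0.0005, 0, 0, 0],
  [0, 0, 0.012, -0.0005, 0, 0, 0],
  [0, 0, 0.012, -0.0005, 0, 0, 0],
])

```text
clock: 10.92
position: [0.5904, -0.339, 0.0381]
ee_rot: [0.993, -0.122, 0.0, -0.0]
ft_force: [1.3, 4.6, 5.3]
grip_width: 0.122
```

```bash
python3 s.py
```

```text
t 10.93 TCP stage mm [ 28.26 -15.44] z 38.11 yaw -14.01 tiltz [0.001  0.0003] F stage [0.2 4.8] 5.3 M [ 0.99 -0.14] 0.03 w 0.122
```

Call:
servo_tool([
  [0, 0, 0, -0.0006, 0, 0, 0],
  [0, 0, 0.0005, -0.0006, 0, 0, 0],
  [0, 0, 0.001, -0.0006, 0, 0, 0],
  [0, 0, 0.001, -0.0006, 0, 0, 0],
])

```text
clock: 11.42
position: [0.5898, -0.3394, 0.0382]
ee_rot: [0.993, -0.122, -0.0, -0.001]
ft_force: [2.0, 5.5, 1.3]
grip_width: 0.127
```

```bash
python3 s.py
```

```text
t 11.43 TCP stage mm [ 27.81 -15.91] z 38.17 yaw -13.99 tiltz [-0.      0.0011] F stage [0.6 5.8] 1.3 M [ 1.15 -0.24] -0.03 w 0.127
```

Call:
servo_tool([
  [0, 0, 0.0005, 0, 0, 0, 0],
  [0, 0, 0.001, 0, 0, 0, 0],
  [0, 0, 0.001, 0, 0, 0, 0],
])

```text
clock: 11.8
position: [0.5899, -0.3394, 0.0382]
ee_rot: [0.993, -0.122, -0.0, -0.001]
ft_force: [2.1, 7.5, 4.3]
grip_width: 0.125
```

```bash
python3 s.py
```

```text
t 11.8 TCP stage mm [ 27.85 -15.95] z 38.2 yaw -13.96 tiltz [0.     0.0024] F stage [0.2 7.8] 4.3 M [1.68 0.02] -0.01 w 0.125
```

Side-fence contact is at stage y ≈ -15.95, as expected. I'll back off a little, then find the far fence.

Call:
servo_tool([
  [0, 0, -0.0025, -0.0005, 0, 0, 0],
  [0, 0.004, -0.0025, -0.0005, 0, 0, 0],
  [0, 0.008, -0.0025, -0.0005, 0, 0, 0],
  [0, 0.01, -0.0025, -0.0005, 0, 0, 0],
  [0, 0.011, -0.0025, -0.0005, 0, 0, 0],
  [0, 0.012, -0.0025, -0.0005, 0, 0, 0],
  [0, 0.013, -0.0025, -0.0005, 0, 0, 0],
  [0, 0.013, -0.0025, -0.0005, 0, 0, 0],
])

```text
clock: 12.8
position: [0.6023, -0.3419, 0.0388]
ee_rot: [0.993, -0.122, -0.0, -0.0]
ft_force: [-1.7, 0.1, -1.8]
grip_width: 0.123
```

```bash
python3 s.py
```

```text
t 12.8 TCP stage mm [ 40.52 -15.32] z 38.81 yaw -14.03 tiltz [-0.0004  0.0002] F stage [-1.7 -0.4] -1.8 M [-0.01  0.32] 0.04 w 0.123
```

Call:
servo_tool([
  [0, 0.0005, 0, 0, 0, 0, 0],
  [0, 0.001, 0, 0, 0, 0, 0],
  [0, 0.0015, 0, 0, 0, 0, 0],
  [0, 0.0015, 0, 0, 0, 0, 0],
  [0, 0.0015, 0, 0, 0, 0, 0],
])

```text
clock: 13.42
position: [0.6024, -0.342, 0.0387]
ee_rot: [0.992, -0.122, -0.002, -0.001]
ft_force: [-7.3, 3.0, 3.0]
grip_width: 0.123
```

```bash
python3 s.py
```

```text
t 13.43 TCP stage mm [ 40.63 -15.42] z 38.66 yaw -14.06 tiltz [-0.003   0.0015] F stage [-7.8  1.1] 3.0 M [0.24 1.98] 0.1 w 0.123
```

Both fence contacts are found. The square is about 0.5 mm above the table, so I'll back off x, seat it flat, press y, then press x.

Call:
servo_tool([
  [0, -0.0025, -0.0003, 0, 0, 0, 0],
  [0, -0.0025, -0.0003, 0.0006, 0, 0, 0],
  [0, -0.0025, -0.0003, 0.0011, 0, 0, 0],
  [0, -0.0025, -0.0003, 0.0011, 0, 0, 0],
  [0, -0.0025, 0.001, 0.0011, 0, 0, 0],
  [0, -0.0025, 0.002, 0.0011, 0, 0, 0],
  [0, -0.0025, 0.002, 0.0011, 0, 0, 0],
])

```text
clock: 14.3
position: [0.602, -0.3424, 0.0382]
ee_rot: [0.993, -0.122, 0.001, -0.001]
ft_force: [1.2, 5.5, 5.4]
grip_width: 0.122
```

```bash
python3 s.py
```

```text
t 14.3 TCP stage mm [ 40.39 -15.94] z 38.17 yaw -13.97 tiltz [0.0012 0.0015] F stage [-0.1  5.6] 5.4 M [1.28 0.27] -0.03 w 0.122
```

Call:
servo_tool([
  [0, 0.0008, 0, 0, 0, 0, 0],
  [0, 0.0016, 0, 0, 0, 0, 0],
  [0, 0.0025, 0, 0, 0, 0, 0],
  [0, 0.0032, 0, 0, 0, 0, 0],
  [0, 0.0032, 0, 0, 0, 0, 0],
  [0, 0.0032, 0, 0, 0, 0, 0],
])

```text
clock: 15.05
position: [0.6023, -0.3425, 0.0382]
ee_rot: [0.993, -0.122, -0.002, -0.002]
ft_force: [-13.6, 12.5, 16.7]
grip_width: 0.119
```

```bash
python3 s.py
```

```text
t 15.05 TCP stage mm [ 40.7  -15.97] z 38.18 yaw -14.01 tiltz [-0.0042  0.0044] F stage [-16.2   8.9] 16.7 M [2.   3.65] 0.03 w 0.119
```

Call:
servo_tool([
  [0, 0, 0.0005, -0.0003, -0.1, 0.15, 0],
  [0, 0, 0.0005, -0.0005, -0.2, 0.3, 0],
  [0, 0, 0.0005, -0.0005, -0.2, 0.3, 0],
  [0, 0, 0.0005, -0.0005, -0.2, 0.3, 0],
])

```text
clock: 15.55
position: [0.6023, -0.3425, 0.0381]
ee_rot: [0.993, -0.122, -0.0, -0.0]
ft_force: [-11.6, 11.3, 13.5]
grip_width: 0.127
```

```bash
python3 s.py
```

```text
t 15.55 TCP stage mm [ 40.66 -15.98] z 38.15 yaw -14.0 tiltz [-0.0001  0.0003] F stage [-14.    8.2] 13.5 M [2.14 3.38] 0.02 w 0.127
```

Call:
servo_tool([
  [0, 0, 0, 0, 0, 0, 0.5],
  [0, 0, 0, 0, 0, 0, 0.5],
  [0, 0, 0, 0, 0, 0, 0.5],
])

```text
clock: 15.92
position: [0.6023, -0.3426, 0.0381]
ee_rot: [0.992, -0.126, -0.0, -0.0]
ft_force: [-12.2, 11.9, 14.6]
grip_width: 0.124
```

```bash
python3 s.py
```

```text
t 15.93 TCP stage mm [ 40.66 -16.  ] z 38.14 yaw -14.46 tiltz [-0.0003  0.0001] F stage [-14.7   8.6] 14.6 M [2.06 3.38] 0.38 w 0.124
```

Call:
servo_tool([
  [0, 0, 0, 0, 0, 0, -0.5],
  [0, 0, 0, 0, 0, 0, -1],
  [0, 0, 0, 0, 0, 0, -1],
  [0, 0, 0, 0, 0, 0, -1],
])

```text
clock: 16.42
position: [0.6023, -0.3425, 0.0382]
ee_rot: [0.993, -0.118, -0.0, -0.0]
ft_force: [-11.6, 13.0, 13.9]
grip_width: 0.127
```

```bash
python3 s.py
```

```text
t 16.43 TCP stage mm [ 40.66 -15.96] z 38.15 yaw -13.54 tiltz [-0.      0.0005] F stage [-14.4   9.8] 13.9 M [2.24 3.34] -0.39 w 0.127
```

The yaw wiggle is symmetric: ±0.38 N·m for ±0.46°, with the TCP and push forces unchanged. That means the faces are seated and neutral is flush. I'll return to neutral, add a little side push and verify with the cameras.

Call:
servo_tool([
  [0, 0, 0, 0, 0, 0, 0.5],
  [0, 0, 0.0006, 0, 0, 0, 0.5],
  [0, 0, 0.0012, 0, 0, 0, 0.5],
  [0, 0, 0.0012, 0, 0, 0, 0.5],
  [0, 0, 0.0012, 0, 0, 0, 0.5],
  [0, 0, 0.0012, 0, 0, 0, 0.5],
])

```text
clock: 17.18
position: [0.6023, -0.3426, 0.0382]
ee_rot: [0.993, -0.122, -0.0, -0.001]
ft_force: [-12.4, 16.3, 16.5]
grip_width: 0.127
```

```bash
python3 s.py
python3 - <<'E'
from fit import *
p,d,K,W=shoot('wrist'); s,ds,Ks,Ws=shoot('scene'); t,dt,Kt,Wt=shoot('top')
a=cv2.resize(p[100:420,80:480],(0,0),fx=1.0,fy=1.0); b=cv2.resize(s[200:290,220:340],(400,300),interpolation=2)
b=np.vstack([b,np.zeros((20,400,3),np.uint8)]); cv2.imwrite('pics/end1.png',np.hstack([a,b]))
for n in ['bottle','slides','clock']:
    for c,W_ in [('scene',Ws),('top',Wt)]:
        for r in models.boxes_of(c,n)[:1]: print(n,c,round(r['confidence'],2),(W_@np.append(r['point'],1))[:3].round(3))
w=cloud(d,K,W); f=w.reshape(-1,3); g=f[(np.hypot(f[:,0]-.467,f[:,1]+.337)<.01)&(f[:,2]<.1)]; print('pad z',np.nanmedian(g[:,2]),len(g))
# poses of stage frame stock pieces
E
python3 s.py
```

```text
t 17.18 TCP stage mm [ 40.67 -16.  ] z 38.16 yaw -13.96 tiltz [-0.0002  0.0019] F stage [-16.   12.9] 16.5 M [2.77 3.7 ] -0.04 w 0.127
bottle scene 0.8 [ 0.517 -0.482  0.054]
bottle top 0.9 [ 0.528 -0.486  0.075]
slides scene 0.63 [ 0.698 -0.227  0.026]
slides top 0.64 [ 0.708 -0.219  0.028]
clock scene 0.51 [ 0.591 -0.349  0.028]
clock top 0.77 [ 0.392 -0.502  0.056]
pad z 0.01849213995515822 1375
t 17.62 TCP stage mm [ 40.66 -16.01] z 38.14 yaw -13.96 tiltz [-0.0002  0.0019] F stage [-15.7  11.9] 16.4 M [2.75 3.66] -0.07 w 0.128
```

View pics/end1.png

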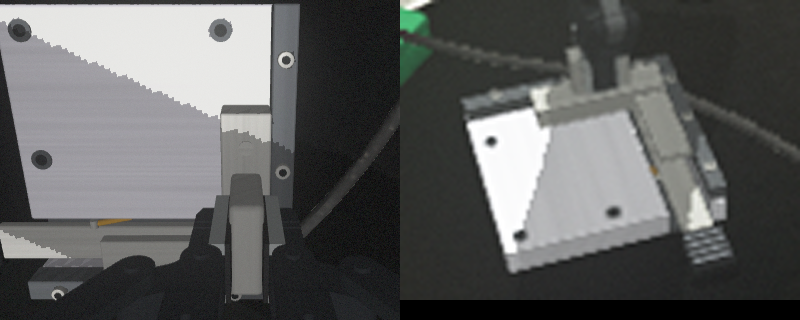

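The wrist crop shows the stock edge against the far fence at column 271 with no visible gap. The scene crop shows the blade along the side fence with the lever pad down at (708,245). The forces are steady, so I'm handing in.

```bash
python3 -c "
from h import *
print(ticket.hand_in())"; python3 s.py
```

```text
the job is handed in; nothing more can be done
None
the job is handed in; nothing more can be done
```

The job is handed in. The lever is latched down, and the far square is gripped, lying flat on the stage and pressed into the corner of both fences.

**Last checks**
- **Lever:** the pad is at 18.5 mm, against 19 mm expected when latched, measured with the square already in place.
- **Push on the fences:** about 16 N on the far fence, 12 N on the side fence and 16 N down on the table. These stayed steady through the last camera checks.
- **Flushness:** the yaw moment is near zero (-0.07 N·m). Twisting the tool ±0.46° gave equal and opposite moments with no change in position, which I take as both faces seated. The images show no gap at the far fence and the blade along the side fence, but they are too coarse to show one under about half a millimetre.
- **Tilt:** the tool leans about 0.1°, which I left uncorrected.
- **Time:** 17.6 s of the 69 s allowed.

**Checks that disagreed**
- **Slide box:** the top camera placed it about 22 mm from its first reading. The scene camera has it within 4–5 mm of where it was, so I put the difference down to the arm partly hiding it.
- **Timer:** the scene camera's last detection was a false hit on the stage. The top camera still finds the timer where the scene camera first saw it.
- **Bottle:** both cameras agree it has not moved.

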